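Report the uncapped vial

TASK

One vial in the rack has lost its screw cap: point at that vial with the fingertips from straight above its mouth, about 3 cm clear of it, and stay there for two seconds; then point in the same way, also for two seconds, at its loose cap on the bench. Then log the report by pressing the larger of the two round keys on the key box fully down and letting it come back up. Only point at the vial and the cap, do not touch them; do not touch the other vials or the rack either, do not press the small key, and leave everything else where it stands.

Things in the scene. Friction and masses are not known exactly. Their poses are not given: they have to be found in the camera images.
- vial_open_mouth (a point): Centre of the open mouth of the one vial in the rack that has no screw cap: amber glass, body 36 mm across, neck 27 mm across outside and open at the top, 66 mm tall in all. Its mouth stands 72 mm above the bench; z up.
- vial_open: That same uncapped vial, loose in the rack; origin at the centre of its underside, which stands 6 mm above the bench; z up.
- rack: Grey vial rack, fixed to the bench, 120 mm (its x) by 180 mm (its y) by 30 mm high; origin at the centre of its underside. Six holes, 2 rows (x = -28, +28 mm) by 3 (y = -56, 0, +56 mm), each with an upright vial, any of which may be the uncapped one.
- cap: Loose screw cap that belongs on the uncapped vial: white ribbed plastic disc 33 mm across, 16 mm high, lying on the bench between the rack and the key box; the same as the caps on the other vials. Origin at the centre of its underside, on the bench.
- cap_top (a point): Centre of the top of that loose cap, 16 mm above the bench; z up.
- keybox: Low white key box, fixed to the bench, 120 mm (its x) by 180 mm (its y) by 30 mm high; origin at the centre of its underside. On top stand two grey round push keys, 90 mm apart along y: a large and a small one, on either side.
- key_large_top (a point): Centre of the top face of the large key (42 mm across), 52 mm above the bench when up. Pressed straight down.
- key_large (a joint): Travel of the large key in m: 0 up, 0.006 fully down; it springs back up when let go. Fully down takes about 5 N.
- key_small_top (a point): Centre of the top face of the small key (20 mm across), not to be pressed.
- key_small (a joint): Travel of the small key in m: 0 up, 0.006 fully down; same spring.
- jar_lid: Loose white jar lid, 72 mm across, 15 mm high, on the bench near the cap. Bystander.
- stopper: Loose white flask stopper standing on its 24 mm wide head, 34 mm tall, waisted, 18 mm across above the waist, on the bench near the cap. Bystander.
- flask_big: Glass volumetric flask, 78 mm across, 182 mm tall. Bystander.
- flask_small: Glass volumetric flask, 61 mm across, 146 mm tall. Bystander.
- beaker: Empty glass beaker, 70 mm across, 80 mm tall. Bystander.
- reagent: White plastic bottle, 70 mm across, 150 mm tall. Bystander.
- torch: Black pocket torch lying on the bench, 115 mm long, 22 mm thick. Bystander.
- vial_1: Capped vial in the rack: amber glass, 36 mm across, white screw cap 33 mm across, 73 mm tall, its top 79 mm above the bench; origin at the centre of its underside. Bystander.
- vial_2: Capped vial in the rack: amber glass, 36 mm across, white screw cap 33 mm across, 73 mm tall, its top 79 mm above the bench; origin at the centre of its underside. Bystander.
- vial_3: Capped vial in the rack: amber glass, 36 mm across, white screw cap 33 mm across, 73 mm tall, its top 79 mm above the bench; origin at the centre of its underside. Bystander.
- vial_4: Capped vial in the rack: amber glass, 36 mm across, white screw cap 33 mm across, 73 mm tall, its top 79 mm above the bench; origin at the centre of its underside. Bystander.
- vial_5: Capped vial in the rack: amber glass, 36 mm across, white screw cap 33 mm across, 73 mm tall, its top 79 mm above the bench; origin at the centre of its underside. Bystander.
Not all that is in view belongs to the job. Leave any red look-alike of the vial_open alone. Leave any orange look-alike of the cap alone.

How it is judged:
By the outcome, as a careful person would: the job done as asked, in the order asked, and still so for the second after the job is handed in, with the robot touching nothing.
It also fails if it takes over 61 s, if anything falls off the work surface, if the arm or the gripper's body presses on something with over 40 N, if the wrist force passes 120 N, or if a joint passes its speed limit or range.

ROBOT

A 6-joint arm with a two-finger parallel gripper is mounted at the origin on the work surface. World frame = base frame: x ahead of the robot, y to its left, z up, the work surface at z = 0. Lengths are in m, angles in rad, forces in N, time in s.
With the tool pointing down it reaches from about 0.275 to 0.725 m from the base axis. Payload 15.9 kg.
Tool frame: the origin (TCP) lies between the finger pads, 19 mm behind the fingertips; this is the grasp point; z points along the fingers, y is the line along which they close (so a half turn about z gives the same grasp; the last joint's range is limited). The gripper opens to 85 mm and grips with 20 to 120 N. Pads are 22 mm wide; open, the fingers measure 114 mm over their backs; the gripper's body (76 mm by 85 mm) begins 54 mm behind the grasp point. The pads swing forward as they close: fully open they stand 13 mm farther back than shut.
Start: joints at [1.168, 0.213, -0.034, 1.323, 0, 1.571], TCP at [0.196, 0.46, 0.25] pointing down, gripper open.
Joint ranges: [-2.98, 2.98], [-0.74, 1.72], [-1.14, 1.35], [-2.1, 2.04], [-1.57, 1.44], [-3.14, 3.14]. Speed limits (rad/s): [1.89, 1.89, 2.39, 2.57, 3.14, 3.14].

INTERFACE

Orientations are given as a unit quaternion [w, x, y, z].
In Python, from cell import robot gives the robot as it stands. The module is installed in compiled form; this text tells all that it offers. Calls block until the motion is done:
- robot.move_pose(position, orientation): joint-space move of the TCP to a pose.
- robot.move_straight(position, rot=None, max_speed=0.15): straight line of the TCP; rot=None keeps the orientation; max_speed is the mean speed in m/s.
- robot.move_j(angles): joint-space move.
- robot.set_gripper(opening, grasp_force=None): finger opening in m; grasp_force is the grip in N (None keeps the last); returns when the fingers have stopped.
- robot.wait(seconds).
- robot.solve_ik(position, orientation): joint angles nearest the present ones, or None.
- robot.observe(): the state.
- robot.snapshot(name): name is "scene" or "top" or "wrist"; returns a dict with "color" (480x640x3 uint8, red, green, blue), "z_map" (480x640 float32, m along the optical axis (not along the pixel's ray), 0 where there is no reading), "mtx" (3x3 intrinsics, pixels), "extrinsics" (4x4, takes a point from camera to world coordinates). Camera axes: x right, y down, z forward; pixel columns grow to the right and rows downward; lengths in m; the calibration is good to about 2 mm. A picture is of the moment at which its call begins.
A pose or a line that the arm cannot do raises robot.PlanningError and nothing moves.
- robot.close_job(): hands the job in; it is judged then, once.
The state is a dict: "time_s": time; "q": joint angles; "dq": joint speeds; "tau": joint torques, N m; "position": TCP position; "tool_rot": TCP orientation; "ft_force": force on the tool from outside, world axes, zero at the start; "moment": the same for the moment, N m; "finger_gap": finger opening in m; "grip_force": force on a finger pad.
Only numpy, scipy, OpenCV 4.12 (cv2) and the standard library are available. Lean on these libraries where they do the work, as an engineer would, in place of code of your own. Each camera call takes 0.05 s, during which the arm holds its last target. There are 200 camera calls.

## Working session

There is one attempt and no reset: what is moved stays moved. The work goes in short steps, each a Python script; the robot and the scene stay as the last script left them, time stands still between calls to the robot, and variables do not carry over. Pictures are saved under pics/ and viewed, at most 10 in all, crops included, and the job is handed in when it is done.

```bash
mkdir -p pics
python3 - <<'E'
from cell import robot
import cv2,numpy as np
for n in("top","scene"):
    s=robot.snapshot(n); cv2.imwrite(f"pics/{n}0.png",s["color"][:,:,::-1]); np.savez(f"{n}0.npz",**s)
    print(n,s["mtx"].round(1).tolist(),s["extrinsics"].round(3).tolist())
o=robot.observe();print(o["tool_rot"],o["position"],o["time_s"],o["ft_force"])
E
```

```text
top [[476.6, 0.0, 324.8], [0.0, 476.6, 234.6], [0.0, 0.0, 1.0]] [[-0.027, -0.99, 0.139, 0.406], [-1.0, 0.026, -0.012, 0.008], [0.008, -0.139, -0.99, 1.516], [0.0, 0.0, 0.0, 1.0]]
scene [[536.7, 0.0, 322.7], [0.0, 536.7, 252.5], [0.0, 0.0, 1.0]] [[-0.654, 0.633, -0.413, 1.136], [0.756, 0.556, -0.345, 0.434], [0.011, -0.538, -0.843, 1.126], [0.0, 0.0, 0.0, 1.0]]
[-9.55590050e-05  2.00044316e-01  9.79786733e-01 -4.68838501e-04] [0.19589149 0.45973645 0.24958609] 0.1 [-0.27451299 -0.07868172  0.31948595]
```

View pics/top0.png

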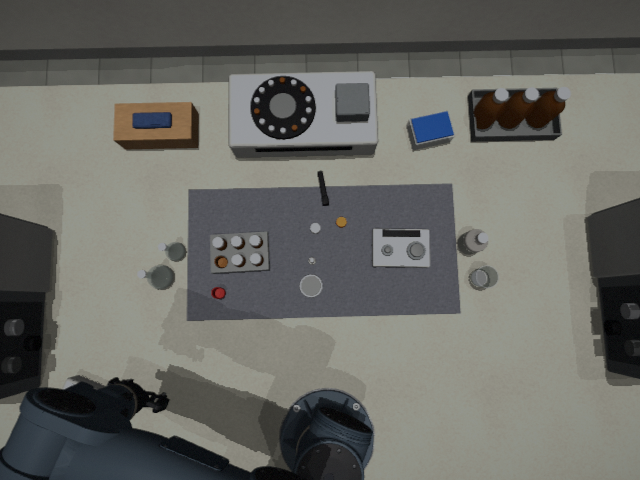

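View pics/scene0.png

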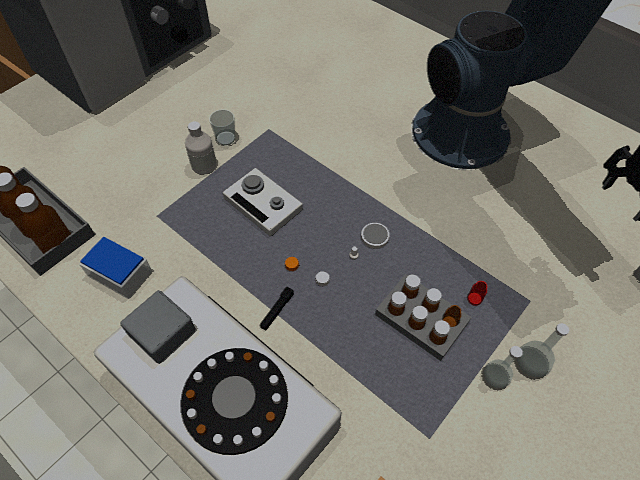

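The top view shows three small round caps or lids that could be the cap:
- White disc at (315,228): right size, and it lies between the rack and the key box, so this is the cap.
- Orange disc at (341,222): the look-alike.
- Jar lid at (311,286): too big. The stopper is at (312,261).

The vial candidates are the amber uncapped one in the rack at (221,262), which fits, and the red look-alike outside the rack at (219,293). The large key is at (416,250) and the small one at (387,250). I'll confirm this in an enlarged crop and compute rough positions.

```bash
cat > h.py <<'E'
import cv2,numpy as np
def ray(s,uv,z):
    d=s["extrinsics"][:3,:3]@np.linalg.solve(s["mtx"],[uv[0],uv[1],1]); c=s["extrinsics"][:3,3]
    return c+d*(z-c[2])/d[2]
def proj(s,p):
    E=np.linalg.inv(s["extrinsics"]); q=s["mtx"]@(E[:3,:3]@p+E[:3,3]); return q[:2]/q[2]
E
python3 - <<'E'
from h import *
t=np.load("top0.npz");s=np.load("scene0.npz")
for n,uv,z in(("vial",(221.5,261.5),.072),("cap",(315.5,228),.016),("large",(416,250),.052),("small",(387,250.5),.05),("red",(219,293),.07),("lid",(311,286),.015),("stop",(312,261),.03)):
    p=ray(t,uv,z);print(n,p.round(4),proj(s,p).round(1))
a=cv2.resize(t["color"][200:310,195:455,::-1],None,fx=3,fy=3,interpolation=cv2.INTER_CUBIC)
b=cv2.resize(s["color"][160:360,210:500,::-1],(780,270*2)[:2],interpolation=cv2.INTER_CUBIC)[:270*2]
cv2.imwrite("pics/crop_t.png",a)
E
```

```text
vial [0.5343 0.3053 0.072 ] [452.1 304.7]
cap [0.6381 0.0186 0.016 ] [322.4 274. ]
large [ 0.5556 -0.2906  0.052 ] [253.4 178.6]
small [ 0.5566 -0.2011  0.05  ] [278.3 197.3]
red [0.4397 0.313  0.07  ] [477.8 279.1]
lid [0.4549 0.0372 0.015 ] [375.5 231.3]
stop [0.532 0.032 0.03 ] [355.1 246. ]
```

View pics/crop_t.png

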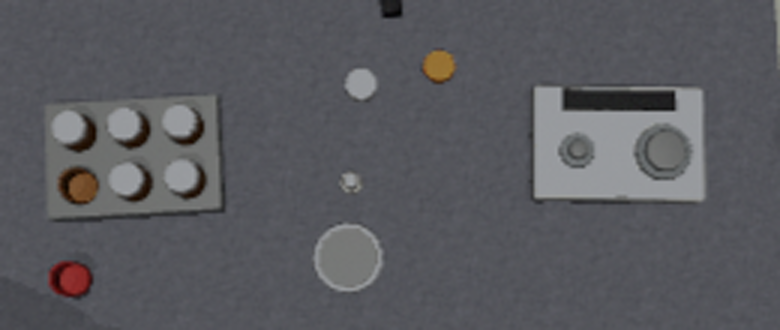

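The crop confirms it: the uncapped amber vial is at about (77,184) in the crop, the white cap at (361,84), and the large key at (664,152). I'll close the gripper, move over the vial and look with the wrist camera.

Run:
```python
from cell import robot
from h import *
robot.set_gripper(0.0)
print(robot.observe()["time_s"],robot.observe()["finger_gap"])
robot.move_pose([.534,.304,.26],[0,1,0,0]) if robot.solve_ik([.534,.304,.26],[0,1,0,0]) is not None else print("noik")
o=robot.observe();print(o["time_s"],o["position"],o["tool_rot"],o["q"])
s=robot.snapshot("wrist");np.savez("w1.npz",**s)
print(s["mtx"].round(1).tolist(),s["extrinsics"].round(4).tolist())
im=s["color"][:,:,::-1].copy()
q=proj(s,np.array([.534,.304,.072]));print(q);cv2.imwrite("pics/w1.png",im)
```

```text
0.8667 -0.0003041397034264704
4.3583 [0.53389173 0.30414175 0.26001031] [-7.40589895e-06  9.99999999e-01 -4.70421967e-05 -2.36729935e-06] [ 5.17811566e-01  4.61196618e-01  3.38965491e-01  1.44856198e+00
  1.52134170e-05 -2.62368700e+00]
[[337.7, 0.0, 319.2], [0.0, 337.7, 237.6], [0.0, 0.0, 1.0]] [[-0.0004, -0.9578, -0.2876, 0.6087], [-1.0, 0.0003, 0.0003, 0.3052], [-0.0002, 0.2876, -0.9578, 0.3844], [0.0, 0.0, 0.0, 1.0]]
[320.49516717 218.36661052]
```

View pics/w1.png

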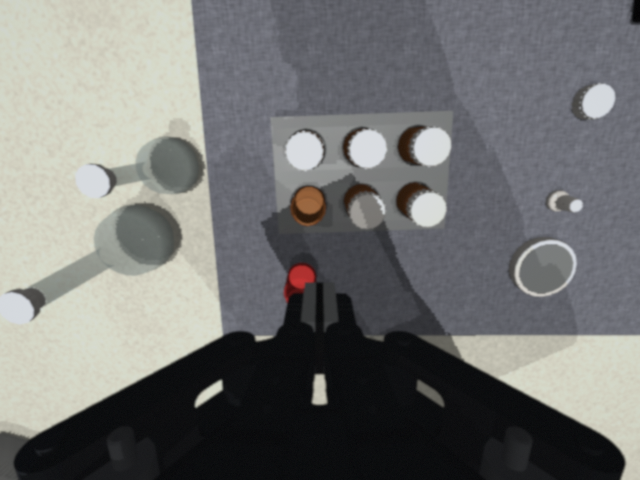

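The wrist view shows the uncapped vial at about (309,205), but my estimate projects to (320,218). I'll enlarge the vial and cross-check the rack using the caps in both views.

Run:
```python
from h import *
t=np.load("top0.npz");w=np.load("w1.npz")
T=[(70,129),(126,126),(181,122),(131,181),(185,178)];W=[(305,150),(367,147),(431,146),(367,207),(428,208)]
for a,b in zip(T,W): print(ray(t,(195+a[0]/3-.33,200+a[1]/3-.33),.079).round(4),ray(w,b,.079).round(4))
print(ray(t,(315.5,228),.016),ray(w,(597,101),.016))
z=w["z_map"];print(z[205,309],z[200,309],z[150,305],z[300,320],z[290,320])
a=cv2.resize(w["color"][130:240,260:340,::-1],None,fx=5,fy=5,interpolation=cv2.INTER_CUBIC)
b=cv2.resize(t["color"][225:280,205:275,::-1],(400*7//7,314),interpolation=cv2.INTER_CUBIC)
c=np.zeros((550,800,3),np.uint8);c[:,:400]=a;c[:314,400:]=b
cv2.imwrite("pics/c2.png",np.clip(c*1.5,0,255).astype(np.uint8))
```

```text
[0.5911 0.3146 0.079 ] [0.5972 0.3176 0.079 ]
[0.5927 0.2581 0.079 ] [0.5997 0.2634 0.079 ]
[0.5953 0.2026 0.079 ] [0.6005 0.2076 0.079 ]
[0.5368 0.2532 0.079 ] [0.5464 0.2613 0.079 ]
[0.5384 0.199  0.079 ] [0.5454 0.2051 0.079 ]
[0.63810773 0.01856498 0.016     ] [0.64287023 0.02305455 0.016     ]
0.3785653 0.315151 0.29474714 0.13423315 0.14226006
```

View pics/c2.png

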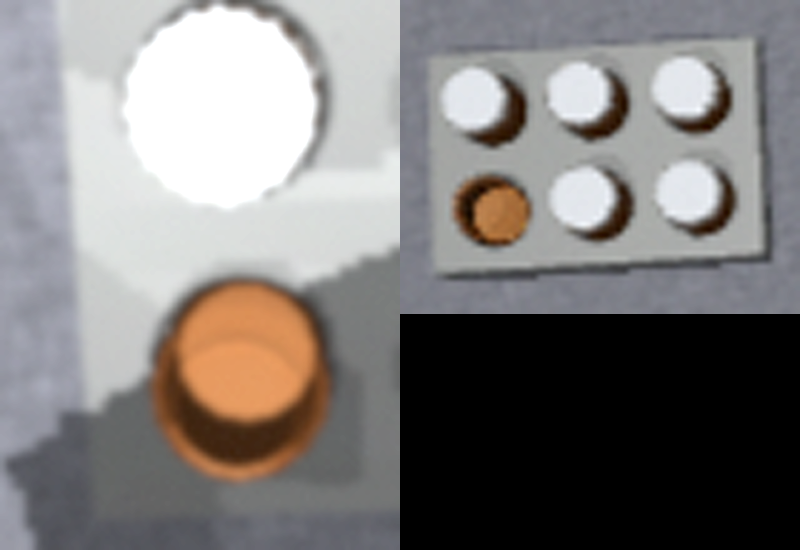

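The mouth ring in the enlargement spans about (308,211) in wrist pixels. The lit disc above it is the inside bottom seen through the mouth. The two cameras differ by about 6 mm, so I'll get a third vote from the scene camera and from a wrist view turned half round. That turn flips the wrist camera's mounting error.

```bash
cat >> h.py <<'E'
def caps(s,z,lo=150,amin=20,amax=3000):
    "white blobs -> pixel centre, area, world point on plane z"
    hsv=cv2.cvtColor(s["color"],cv2.COLOR_RGB2HSV)
    m=((hsv[...,2]>lo)&(hsv[...,1]<40)).astype(np.uint8)
    n,_,st,c=cv2.connectedComponentsWithStats(m)
    return [(c[i].round(1),st[i,4],ray(s,c[i],z)) for i in range(1,n) if amin<st[i,4]<amax]
E
python3 - <<'E'
from cell import robot
from h import *
w=np.load("w1.npz");print("tip",proj(w,np.array([.5339,.3041,.241])))
robot.move_pose([.55,.22,.27],[0,0,1,0])
o=robot.observe();print(o["time_s"],o["position"],o["q"][5])
s=robot.snapshot("wrist");np.savez("w2.npz",**s);cv2.imwrite("pics/w2.png",s["color"][:,:,::-1])
for n in("top0","scene0","w1","w2"):
    print(n)
    for c,a,p in caps(np.load(n+".npz"),.079):
        if .48<p[0]<.66 and .15<p[1]<.36: print(c,a,p[:2].round(4))
E
```

```text
tip [321.59345593 302.23763777]
6.95 [0.54997434 0.2200846  0.26998164] 0.3799942392710342
top0
[254.2 239.8] 73 [0.5971 0.205 ]
[217.1 241.8] 73 [0.594  0.3173]
[235.9 240.7] 73 [0.5958 0.2603]
[236.5 259.2] 76 [0.5394 0.2588]
[254.9 258.1] 71 [0.5413 0.2033]
scene0
[412.5 280.3] 131 [0.5454 0.205 ]
[433.6 294.1] 140 [0.5432 0.2607]
[398.5 297.5] 138 [0.6012 0.2072]
[419.6 311.9] 147 [0.5993 0.2627]
[441.7 326.9] 154 [0.5973 0.3187]
w1
[432.1 146.2] 1162 [0.6003 0.2066]
[368.2 148.4] 1179 [0.5985 0.2623]
[298.5 153.9] 1559 [0.5938 0.3234]
[333.3 166.3] 191 [0.5831 0.2927]
[428.3 209.2] 993 [0.5443 0.2048]
[380.6 204.2] 91 [0.549 0.249]
[357.5 214.7] 200 [0.5391 0.2698]
w2
[384.8 187.5] 209 [0.5242 0.2824]
[299.2 198.9] 161 [0.5349 0.2023]
[368.7 218.6] 109 [0.5539 0.2687]
[331.8 233.4] 739 [0.5688 0.2334]
[417.6 260.1] 901 [0.5964 0.3191]
[362.1 261.8] 910 [0.5982 0.2639]
[304.7 263.5] 863 [0.6    0.2068]
```

View pics/w2.png

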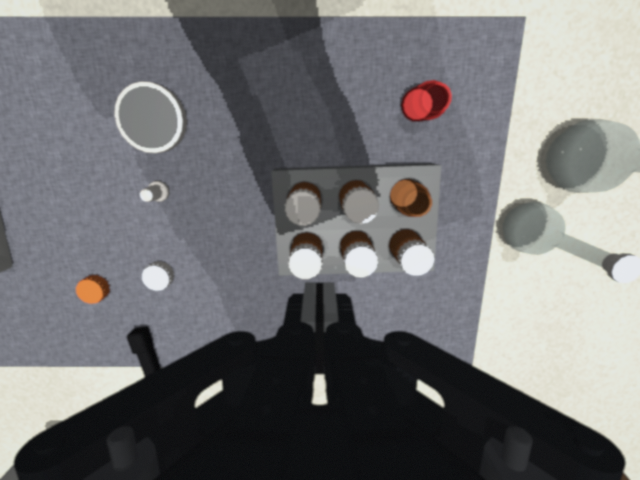

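The scene view and both wrist views agree within about 1 mm; the top view is biased by about 3 mm. Extrapolating the rack grid puts the mouth at about (0.541, 0.317). Next I'll measure the cap and keys from the saved views, then point at the vial.

Run:
```python
from cell import robot
from h import *
for n in("top0","scene0","w1","w2"):
    for c,a,p in caps(np.load(n+".npz"),.016):
        if abs(p[0]-.64)<.03 and abs(p[1]-.02)<.03: print("cap",n,c,a,p[:2].round(4))
w1=np.load("w1.npz");print("mouth w1",ray(w1,(308.2,211),.072),[proj(w1,np.array([.545,.304,z])).round(1)[1] for z in(.251,.241,.231)])
V=[.541,.317]
robot.move_pose(V+[.2],[0,0,1,0])
s=robot.snapshot("wrist");np.savez("w3.npz",**s)
im=s["color"][:,:,::-1].copy();q=proj(s,np.array(V+[.072]));print(q,robot.observe()["time_s"])
cv2.circle(im,tuple(int(round(v)) for v in q),2,(0,255,0),-1)
x,y=int(q[0]),int(q[1]);y=max(y,80)
cv2.imwrite("pics/w3.png",cv2.resize(im[y-80:y+120,x-130:x+130],None,fx=3,fy=3,interpolation=cv2.INTER_CUBIC))
```

```text
cap top0 [315.  227.4] 64 [0.6402 0.0201]
cap scene0 [322.  276.8] 116 [0.6446 0.023 ]
cap w1 [598.5 100.4] 897 [0.6434 0.0217]
cap w2 [154.6 278.1] 598 [0.6434 0.0214]
mouth w1 [0.54113992 0.3156076  0.072     ] [np.float64(290.0), np.float64(280.5), np.float64(272.1)]
[317.17560298 233.41020087] 7.6
```

View pics/w3.png

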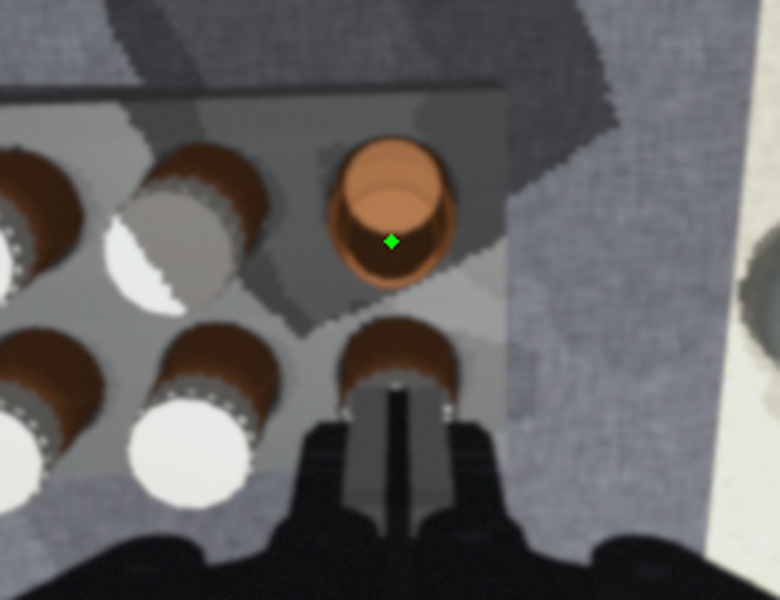

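The green mark sits at the centre of the mouth ring, and the fingertip length agrees with 19 mm. I'll point at the vial, then the cap, then look over the key box.

Run:
```python
from cell import robot
from h import *
T=lambda:(round(robot.observe()["time_s"],2),robot.observe()["position"].round(4) if hasattr(robot.observe()["position"],"round") else robot.observe()["position"])
robot.move_straight([.541,.317,.121],max_speed=.08);print(T());robot.wait(2.5);print(T())
robot.move_straight([.541,.317,.2])
robot.move_pose([.6432,.022,.16],[0,0,1,0])
robot.move_straight([.6432,.022,.065],max_speed=.08);print(T());robot.wait(2.5);print(T())
robot.move_straight([.6432,.022,.2])
robot.move_pose([.55,-.29,.22],[0,0,1,0]);print(T(),robot.observe()["q"])
s=robot.snapshot("wrist");np.savez("w4.npz",**s)
im=s["color"][:,:,::-1].copy()
for p in((.5566,-.2906,.052),):
    q=proj(s,np.array(p));print(q)
cv2.imwrite("pics/w4.png",im)
```

```text
(8.74, array([0.5413, 0.3172, 0.1216]))
(11.24, array([0.541, 0.317, 0.121]))
(14.46, array([0.6436, 0.022 , 0.0656]))
(16.96, array([0.6432, 0.022 , 0.065 ]))
(19.24, array([ 0.5505, -0.289 ,  0.2198])) [-4.83566094e-01  4.78380516e-01  2.64722521e-01  1.35736668e+00
  3.24840886e-04 -4.84544623e-01]
[316.04893377 226.97362687]
```

View pics/w4.png

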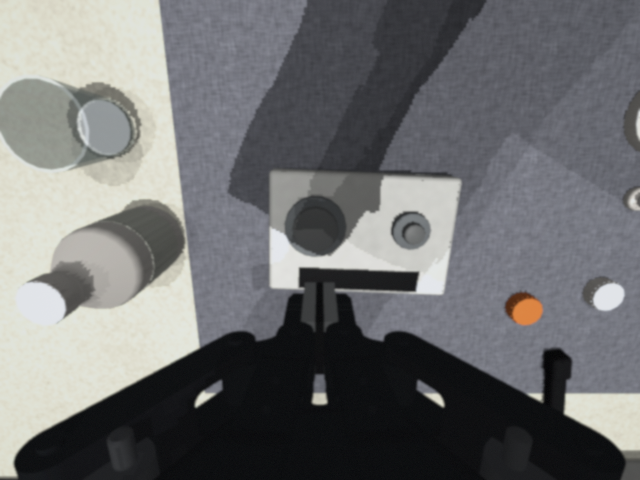

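The wrist view shows the large key (50 px wide) centred at about (316,231) and the small key at (411,231). I'll press at about (0.559, -0.290), stepping down while watching the force.

Run:
```python
from cell import robot
from h import *
s=np.load("w4.npz");p=ray(s,(316,230.5),.052);print(p)
x,y=float(p[0]),float(p[1])
robot.move_straight([x,y,.085]);robot.wait(.3)
f0=robot.observe()["ft_force"][2];z=.078
while z>.056:
    robot.move_straight([x,y,z],max_speed=.02);robot.wait(.15)
    o=robot.observe();f=o["ft_force"][2]-f0;print(round(z,4),o["position"][2].round(4),round(f,2))
    if f>14:break
    z-=.001
robot.wait(.4);s=robot.snapshot("scene");np.savez("s5.npz",**s);print(robot.observe()["ft_force"],robot.observe()["time_s"])
```

```text
[ 0.55987542 -0.29065025  0.052     ]
0.078 0.0781 0.4
0.077 0.077 1.09
0.076 0.076 0.31
0.075 0.075 0.62
0.074 0.074 0.87
0.073 0.073 0.52
0.072 0.072 1.68
0.071 0.071 0.71
0.07 0.0701 2.05
0.069 0.069 3.68
0.068 0.068 3.37
0.067 0.0671 3.64
0.066 0.066 3.76
0.065 0.0651 5.77
0.064 0.0646 13.81
0.063 0.0644 24.68
[-5.95544085  2.79978008 23.70352108] 27.7417
```

The key touched at about 0.0705 and hit its hard stop at 0.0645, so it made its full 6 mm of travel. Now I'll release it, back off and take a last look.

Run:
```python
from cell import robot
from h import *
robot.move_straight([.5599,-.2907,.2],max_speed=.08);robot.wait(.8)
s=robot.snapshot("scene");cv2.imwrite("pics/s6.png",s["color"][:,:,::-1])
o=robot.observe();print(o["time_s"],o["ft_force"],o["dq"].round(4))
```

```text
30.4583 [-0.3597381   0.1010468  -0.75585242] [-0.     -0.0012 -0.0003  0.0003 -0.0008 -0.0001]
```

View pics/s6.png

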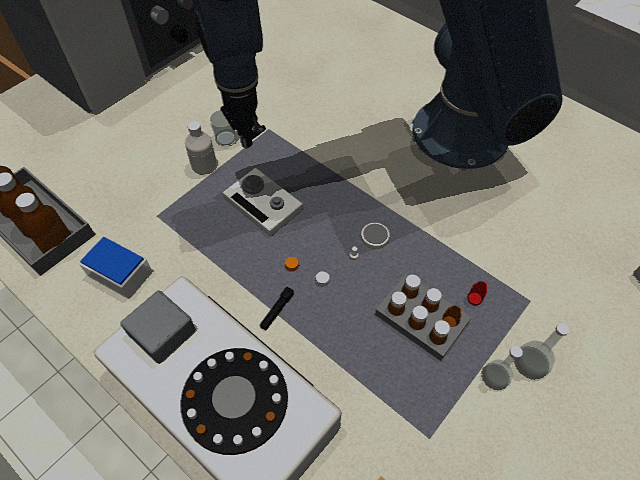

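The final view shows nothing moved: the cap is still at (322,278), the rack is unchanged and the large key at (253,184) is free. I'm handing in.

```bash
python3 -c "
from cell import robot
print(robot.close_job())"
```

```text
the job is handed in; nothing more can be done
None
```

I pointed at the uncapped vial and then at its loose cap for 2.5 s each, pressed the large key to its stop and let it go, and handed the job in at about 30 s; the last picture shows nothing else moved.

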